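# Roll down the edging on a round stool seat in a free-rolling jig

## Task

Take the hand roller by its handle from its pad and press the blue edging onto the rim of the round stool seat: set the roller gently on the rim at the red middle line and, pushing the seat back against its spring with about 6 N (3 to 10 N, all the time while away from the middle), bring the free-rolling carriage to the middle of its rails and keep it steady there for 3 seconds; then, without losing that pressure, roll to the left past the left black line, then to the right past the right black line, and come back to keep it steady at the red line, carriage mid-rail, for another 3 seconds. Never let the carriage run near its end stops, and touch the jig and the seat only with the roller. Then take the roller off at the red line, with the carriage left standing near the middle, put the roller back upright on its pad, let go, and leave the other things alone.

Things in the scene. Friction and masses are not known exactly. Their poses are not given: they have to be found in the camera images.
- jig: Jig fixed to the table; pose varies. Origin on the table below the seat rim's foremost point at zero joints; x away from the robot, y left along the rails, z up. Dark bed x 110 to 350 mm, y +-270, 10 mm high; rails at x 150 and 290, top 24 mm; blue end stops with buffers at y +-258, top 34 mm; yellow tick at mid-rail. In front of x 110 the table is free under the overhanging seat.
- carriage (a joint): Carriage travel along jig y (m): 0 mid-rail, + left; stops at +-0.15, keep within +-0.13. Rolls freely: no spring or dry friction, drag 4 N s/m. Mass 5.3 kg nominal (true 0.8 to 1.25 times), plus the seat's 1.7 kg. Starts at rest up to 70 mm off. A roller pressing left of the red line drives it right (and vice versa), so it never rests by itself under the roller.
- carriage_mid (a point): Point on top of the carriage plate (200 x 170 x 10 mm, top 35 mm over the table), at jig x 220 mm, y = the carriage joint's value.
- seat (a joint): Spring travel of the seat on the carriage along jig x (m): 0 = fully forward, unloaded; + = pushed back, away from the robot; stop at 0.085. Spring 150 N/m without preload, damping 10 N s/m, seat 1.7 kg: 20 mm is 3 N, 40 mm is 6 N, 67 mm is 10 N.
- seat_front (a point): Foremost rim point, at the red line, mid-thickness (56 mm up); moves with the seat; axes as the jig. Seat: pale disc, radius 170 mm, 28 mm thick (42 to 70 mm up), centre 170 mm behind this point in x. On top: red line here, black lines at the ends of the blue strip, 30 mm to each side; the roller is past one when its axis is over 35 mm to that side (y). Clamp stud at the centre, top 120 mm up.
- roller_tool: Hand roller standing upright, 0.37 kg, 120 mm tall: origin at the centre of its underside, z up along the handle. Free-turning red roller of radius 25 mm, 40 mm high, axis vertical, at the bottom; thin neck from 40 to 60 mm; square wooden handle 30 x 30 mm from 60 to 120 mm height, sides along the tool's x and y (yaw within 0.35 of the world's axes).
- roller_mid (a point): Centre of the roller, on the tool's axis 20 mm above its underside; hold it at 56 mm over the table (within some 10 mm) to meet the rim squarely. Axes as the tool's.
- handle_grip (a point): Place to grip the handle, on the tool's axis 90 mm above its underside.
- pad: Round black rubber pad, radius 55 mm, 8 mm high, fixed; lies to the right or the left of the jig's front. Origin under its centre. The roller stands on it and must go back there, its axis within 30 mm of the pad's centre.
- beech_block: Loose beech block 70 x 50 x 45 mm, on the other side from the pad; origin under its centre. Leave alone.
- glue_bottle: White glue bottle, radius 30 mm, 170 mm tall, far left. Leave alone.
- chisel: Loose chisel-like hand tool 220 mm long lying at the left. Leave alone.
- pencil: Red pencil 180 mm long lying at the right. Leave alone.
Not all that is in view belongs to the job. Of the things that look like the roller_tool, the smallest one is meant.

How it is judged:
On the way, in this order (a step that is already met when the one before it is completed fails the run):
1. roller pressed on the rim within 20 mm of the red line with 3 to 10 N, carriage within 40 mm of mid-rail, for 3 s (y of roller_mid in the frame of seat_front between -0.02 and 0.02 m and value of joint carriage between -0.04 and 0.04 m and value of joint seat between 0.02 and 0.0667 m and x of roller_mid in the frame of seat_front above -0.032 m), for 3 s.
2. rolled left past the left black line under pressure (y of roller_mid in the frame of seat_front above 0.033 m and value of joint seat between 0.02 and 0.0667 m and x of roller_mid in the frame of seat_front above -0.032 m), for 0.1 s.
3. rolled right past the right black line under pressure (y of roller_mid in the frame of seat_front below -0.033 m and value of joint seat between 0.02 and 0.0667 m and x of roller_mid in the frame of seat_front above -0.032 m), for 0.1 s.
4. back at the red line, carriage mid-rail, pressed, for 3 s (all of step 1), for 3 s.
At the end, for the whole second after the job is handed in: The roller stands upright (within 0.1 rad) on its pad, its axis within 30 mm of the pad's centre, released and at rest; the seat has sprung forward (within 6 mm) and the carriage is nearly at rest (under 30 mm/s) within 70 mm of mid-rail (horizontal distance between roller_tool and pad below 0.03 m and angle between roller_tool's own z axis and vertical below 0.1 rad and height (world z) of roller_tool between 0.003 and 0.014 m and linear speed of roller_tool below 0.02 m/s and value of joint carriage between -0.07 and 0.07 m and velocity of joint carriage between -0.03 and 0.03 m/s and value of joint seat below 0.006 m); the robot touches nothing.
It fails at once if pressure below 3 N while the roller is at the rim more than 28 mm to the side of the red line (value of joint seat below 0.02 m and x of roller_mid in the frame of seat_front above -0.032 m and height (world z) of roller_mid below 0.1 m and (y of roller_mid in the frame of seat_front between 0.028 and 0.12 m or y of roller_mid in the frame of seat_front between -0.12 and -0.028 m)).
It fails at once if seat pressed harder than 10 N by the spring's travel, or slammed (over 16 N contact force) (value of joint seat above 0.068 m or contact force between roller_tool and jig above 16 N).
It fails at once if carriage run beyond 130 mm from mid-rail (value of joint carriage above 0.13 m or value of joint carriage below -0.13 m).
It fails at once if jig or seat touched by the gripper or the arm (contact force between any of the fingers, the arm and jig above 1 N).
It fails at once if other things disturbed or the roller tipped over (angle between roller_tool's own z axis and vertical above 0.6 rad or distance of any of beech_block, glue_bottle, chisel, pencil from where it was at the start of the episode above 0.02 m).
It also fails if it takes over 72 s, if anything falls off the work surface, if the arm or the gripper's body presses on something with over 40 N, if the wrist force passes 120 N, or if a joint passes its speed limit or range.

## Robot

A 6-joint arm with a two-finger parallel gripper is mounted at the origin on the work surface. World frame = base frame: x ahead of the robot, y to its left, z up, the work surface at z = 0. Lengths are in m, angles in rad, forces in N, time in s.
With the tool pointing down it reaches from about 0.35 to 0.95 m from the base axis. Payload 17.4 kg.
Tool frame: the origin (TCP) lies on the centre line of the jaws, within the pads' length; the fingertips stand 14 mm ahead of it and the grasp point (between the pads) lies 5 mm behind it; z points along the fingers, y is the line along which they close (so a half turn about z gives the same grasp; the last joint's range is limited). The gripper opens to 93 mm and grips with 3 to 60 N. Pads are 15 mm wide; open, the fingers measure 128 mm over their backs; the gripper's body (75 mm by 188 mm) begins 65 mm behind the grasp point.
Start: joints at [-1.152, 0.116, 1.442, -0, 1.584, -0.038], TCP at [0.298, -0.606, 0.193] pointing down, gripper open.
Joint ranges: [-2.83, 2.83], [-0.83, 2.19], [0.07, 2.5], [-1.14, 4.28], [0.01, 3], [-2.97, 2.97]. Speed limits (rad/s): [1.89, 1.89, 2.22, 3.14, 3.14, 3.14].

## Interface

Orientations are given as a unit quaternion [w, x, y, z].
In Python, from workcell import get_state, camera, close_job gives the robot as it stands.
- The arm moves only by the tool jog_arm, never from a script. Its argument "plan" is a list that holds one entry, the list of rows, each a list of 7 numbers: the closure, from -1 (fully open) to 1 (shut), then the shift along the tool's x, y, z in units of 25 mm (1.0 is 25 mm), then the turn, a rotation vector about the tool's x, y, z in units of 8 degrees (1.0 is 8 degrees). A call has 1 to 12 rows; each row shifts and turns the commanded pose from where the row before left it, along the tool's axes as they then stand; what a row does not reach is not made up. A row lasts 1/10 s, in which the tool goes at most 50 mm and 8.59 degrees, less where a joint would pass 70% of its speed; a pose out of reach is approached as far as the arm can. A call is refused whole if a number of a shift passes 1 or a number of a turn 1, either way. A call with a gripper value outside its range is refused whole. The fingers move at their own pace and stop on an object; "grip_force" is the grip in N (left out, the last holds). Time passes only in rows, so rows that do not move let the fingers close. It gives the time, the measured TCP pose, the force, the opening and the grip force at its end, in the units of the state.
- get_state(): the state, without advancing time (a new reading comes with each control period).
- camera(name): name is "scene" or "side" or "wrist"; returns a dict with "img" (420x560x3 uint8, red, green, blue), "depth" (420x560 float32, m along the optical axis (not along the pixel's ray), 0 where there is no reading), "fovy" (degrees; the focal length in pixels is half the picture's height over the tangent of half this angle, whatever the lens; pixels are square), "cx", "cy" (the principal point, pixels), "R" (3x3) and "t" (3): a world point X has camera coordinates R X + t. Camera axes: x right, y down, z forward; pixel columns grow to the right and rows downward; lengths in m; the calibration is good to about 2 mm. A picture is of the moment at which its call begins.
- close_job(): hands the job in; it is judged then, once.
The state is a dict: "time": time; "joint_positions": joint angles; "qvel": joint speeds; "effort": joint torques, N m; "tcp_pos": TCP position; "tcp_rot": TCP orientation; "ft_force": force on the tool from outside, world axes, zero at the start; "torque": the same for the moment, N m; "grip_width": opening from 0.0 (shut) to 1.0 (fully open); "finger_force": force on a finger pad.
Only numpy, scipy, OpenCV 4.12 (cv2) and the standard library are available. Lean on these libraries where they do the work, as an engineer would, in place of code of your own. Each camera call takes 0.05 s, during which the arm holds its last target. There are 200 camera calls.

## Working session

There is one attempt and no reset: what is moved stays moved. The work goes in short steps, Python scripts to look and compute and a tool call to move; the robot and the scene stay as the last step left them, time stands still between calls to the robot, and variables do not carry over. Pictures are saved under pics/ and viewed, at most 10 in all, crops included, and the job is handed in when it is done.

Besides the shell and the picture viewer there is one more tool, called after "Request:" as name(argument=value, ...), one argument or row to a line, values as JSON. jog_arm: Moves the arm, as the interface text tells. Its arguments: {"type":"object","properties":{"plan":{"type":"array"},"grip_force":{"type":"number"}},"required":["plan"]}

```bash
mkdir -p pics; ls
python3 - <<'E'
from workcell import get_state, camera
import cv2,numpy as np
s=get_state();print(s)
for n in("scene","side"):
    c=camera(n);np.savez(n+".npz",**c);cv2.imwrite(f"pics/{n}0.png",c["img"][:,:,::-1]);print(n,c["fovy"],c["cx"],c["cy"],c["R"],c["t"])
E
```

```text
pics
{'time': 0.0, 'joint_positions': array([-1.15179994e+00,  1.16486102e-01,  1.44227611e+00,  2.57524019e-05,
        1.58399128e+00, -3.77888917e-02]), 'qvel': array([ 0.00085391, -0.00071776,  0.00164345, -0.00087382,  0.00150025,
       -0.00084129]), 'effort': array([ 7.23556332e-04, -7.21257663e+01, -6.22613811e+01,  7.80601753e-02,
        2.37469759e-02, -9.12465180e-05]), 'tcp_pos': array([ 0.2976294 , -0.60557715,  0.19269839]), 'tcp_rot': array([-5.72347089e-04,  9.74031379e-01,  2.26412315e-01, -9.73194278e-05]), 'ft_force': array([-0.62520386,  0.03564974,  1.07333447]), 'torque': array([0.020215  , 0.01875219, 0.00697228]), 'finger_force': 0.0, 'grip_width': 0.9990015547971414}
scene 57.28658553455063 282.81242707252176 212.61953105041474 [[-0.15131044  0.98834214  0.01688113]
 [ 0.65817614  0.11347581 -0.744263  ]
 [-0.73750208 -0.101504   -0.66767329]] [ 0.04174693 -0.29256045  1.73295259]
side 44.9131187832372 283.06112810556124 211.15602773899343 [[ 0.98985886 -0.14166098 -0.01056429]
 [-0.08346009 -0.51977454 -0.85021694]
 [ 0.11495152  0.84247647 -0.52632647]] [-0.51921611  0.14679524  1.37795296]
```

View pics/scene0.png

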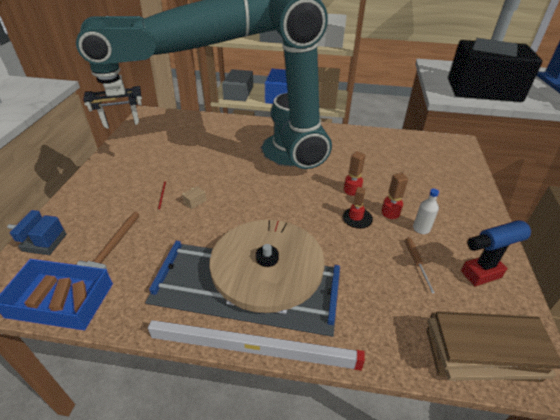

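View pics/side0.png

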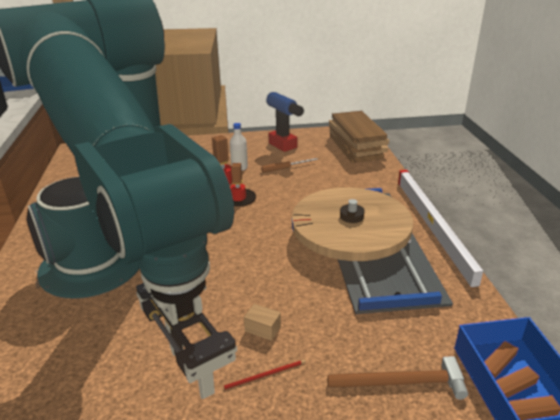

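The scene view shows the seat disc at about (267,262) with the lines at its robot-side edge (277,226). The blue stops are at (165,265) and (335,292). The smallest roller stands on the black pad at (358,212), and two larger look-alikes stand beside it.

```bash
cat > h.py <<'E'
import numpy as np,cv2
from scipy.optimize import least_squares
def cloud(c):
    h,w=c["depth"].shape;f=h/2/np.tan(np.radians(float(c["fovy"]))/2)
    u,v=np.meshgrid(np.arange(w),np.arange(h));d=c["depth"]
    P=np.stack([(u-c["cx"])/f*d,(v-c["cy"])/f*d,d],-1)
    P=(P-c["t"])@c["R"];P[d<=0]=np.nan
    return P
def hsv(c): return cv2.cvtColor(c["img"],cv2.COLOR_RGB2HSV)
def circ(xy,r):
    return least_squares(lambda p:np.hypot(*(xy-p).T)-r,xy.mean(0),loss="soft_l1",f_scale=.003).x
E
python3 - <<'E'
from h import *
for n in("scene","side"):
    c=dict(np.load(n+".npz"));P=cloud(c);H=hsv(c);Z=P[...,2];X=P[...,0];Y=P[...,1]
    print(n,"table z",np.nanmedian(Z[(abs(Z)<.02)]))
    # seat
    m=(abs(Z-.07)<.006)&(X>.3)&(X<1.1)&(abs(Y)<.35)
    nl,L,st,_=cv2.connectedComponentsWithStats(m.astype(np.uint8))
    k=1+np.argmax(st[1:,4]);m=(L==k)
    print("seat",m.sum(),np.nanmedian(Z[m]))
    cs,_=cv2.findContours(m.astype(np.uint8),cv2.RETR_EXTERNAL,cv2.CHAIN_APPROX_NONE)
    e=max(cs,key=len)[:,0];xy=P[e[:,1],e[:,0],:2]
    ctr=circ(xy,.17);print("seat ctr",ctr,"res",np.std(np.hypot(*(xy-ctr).T)-.17))
    b=(H[...,0]>105)&(H[...,0]<125)&(H[...,1]>120)&(abs(Z-.034)<.006)&(X<1.3)
    nl,L,st,ce=cv2.connectedComponentsWithStats(b.astype(np.uint8))
    for i in range(1,nl):
        if st[i,4]>15:
            q=P[L==i];print("blue",st[i],q.mean(0),q[:,:2].min(0),q[:,:2].max(0), np.cov(q[:,:2].T).ravel()*1e4)
    # tools: wood top / pad
    for lo,hi in((.100,.2),):
        t=(Z>lo)&(Z<hi)&(X>.3)&(X<1.0)&(Y>.1)&(Y<.7)
        nl,L,st,ce=cv2.connectedComponentsWithStats(t.astype(np.uint8))
        for i in range(1,nl):
            if st[i,4]>8:q=P[L==i];print("tall",st[i],np.median(q,0),q[:,2].max())
    p=(abs(Z-.008)<.006)&(H[...,2]<50)&(X>.3)&(X<.9)&(abs(Y)<.7)
    nl,L,st,ce=cv2.connectedComponentsWithStats(p.astype(np.uint8))
    for i in range(1,nl):
        if st[i,4]>30:
            q=P[L==i];print("pad",st[i],q.mean(0),q.min(0),q.max(0))
    lt=m&0
    if n=="scene": cv2.imwrite("pics/crop.png",cv2.resize(np.hstack([c["img"][140:240,240:420]]),None,fx=4,fy=4,interpolation=cv2.INTER_CUBIC)[:,:,::-1])
E
```

```text
scene table z 0.0004171826654321804
seat 7458 0.07023407597975992
seat ctr [0.72710095 0.01894666] res 0.0015231221900304933
blue [ 47 228  16  19  36] [ 0.72461638 -0.67752735  0.03619454] [ 0.68179193 -0.68119414] [ 0.76440245 -0.67426318] [6.54877291 0.05699346 0.05699346 0.03360289]
blue [150 241  30  50 271] [ 0.77671901 -0.28655274  0.03361601] [ 0.67001822 -0.29725488] [ 0.86793852 -0.27679687] [31.52255683 -1.16516606 -1.16516606  0.24758767]
blue [  4 266  96  38 305] [ 0.88008163 -0.61292776  0.03398529] [ 0.8433821  -0.67039106] [ 0.97890344 -0.46159602] [ 18.5033604  -17.83330819 -17.83330819  45.23584347]
blue [328 266  11  56 321] [0.79679862 0.22546216 0.03395058] [0.69015413 0.21531034] [0.88411559 0.23568064] [31.47836882 -0.99743942 -0.99743942  0.25806841]
blue [ 39 277  71  48 232] [ 0.95909344 -0.45531542  0.03413675] [ 0.84539804 -0.54942093] [ 1.00361067 -0.42829007] [ 25.72460622 -10.34962983 -10.34962983  12.92920412]
blue [  0 310  38   8  84] [ 1.00152833 -0.60943999  0.03424013] [ 1.00008975 -0.66521599] [ 1.00369525 -0.5529084 ] [ 6.33899248e-03 -1.519370
[... 1285 characters left out ...]
 81 301] [ 0.84001177 -0.54441688  0.03406386] [ 0.83789304 -0.63765305] [ 0.84268518 -0.43566593] [6.97771322e-03 2.54460206e-02 2.54460206e-02 3.39076516e+01]
tall [270  97  35  29 560] [0.62326653 0.64306319 0.17368   ] 0.19993214888060815
tall [336 114  52  25 623] [0.90575425 0.59030087 0.10208014] 0.10787950624579767
tall [230 123  17  25 241] [0.43687785 0.50578765 0.12483766] 0.17427653918496677
tall [212 135  17  25 351] [0.37250641 0.39830765 0.14164487] 0.17349889862841722
tall [232 163  10  13 118] [0.41851357 0.27620802 0.1212674 ] 0.1328578615846159
pad [234 202  12   3  31] [0.41673796 0.25192107 0.00883079] [0.40123665 0.24126482 0.00571714] [0.43703504 0.2641817  0.01187683]
```

View pics/crop.png

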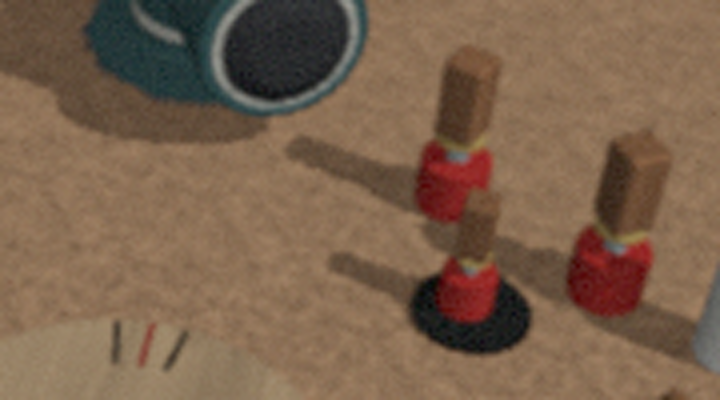

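The crop shows the red line at scene pixel (277,226), with black lines either side. The target roller stands on the pad at (358,215). By my measurement the pad is near (0.43,0.29) and the seat centre is at (0.726,0.019). The jig's yaw is about -0.036, and the carriage is about 47 mm left of mid-rail. I'm moving over the tool now.

Request:
jog_arm(
  plan=[
    [[-1, 0, 0, -0.7, 0, 0, -1], [-1, 0, 0, -0.7, 0, 0, -1], [-1, 0, 0, -0.7, 0, 0, -1], [-1, 0, 0, -0.7, 0, 0, -1], [-1, 0, 0, -0.7, 0, 0, -1], [-1, 0, 0, -0.7, 0, 0, -1], [-1, 0, 0, -0.7, 0, 0, -1], [-1, 0, 0, -0.7, 0, 0, -1], [-1, 1, 0.4, 0, 0, 0, 0], [-1, 1, 0.4, 0, 0, 0, 0], [-1, 1, 0.4, 0, 0, 0, 0], [-1, 1, 0.4, 0, 0, 0, 0]],
  ],
)

```text
time: 1.3
tcp_pos: [0.3376, -0.5047, 0.333]
tcp_rot: [-0.0, 0.706, 0.708, 0.0]
ft_force: [0.2, -0.2, 0.7]
grip_width: 0.999
finger_force: 0.0
```

Request:
jog_arm(
  plan=[
    [[-1, 1, 0.4, 0, 0, 0, 0], [-1, 1, 0.4, 0, 0, 0, 0], [-1, 1, 0.4, 0, 0, 0, 0], [-1, 1, 0.4, 0, 0, 0, 0], [-1, 1, 0.4, 0, 0, 0, 0], [-1, 1, 0.4, 0, 0, 0, 0], [-1, 1, 0, 0, 0, 0, 0], [-1, 1, 0, 0, 0, 0, 0], [-1, 1, 0, 0, 0, 0, 0], [-1, 1, 0, 0, 0, 0, 0], [-1, 1, 0, 0, 0, 0, 0], [-1, 1, 0, 0, 0, 0, 0]],
  ],
)

```text
time: 2.5
tcp_pos: [0.3963, -0.2045, 0.3332]
tcp_rot: [-0.0, 0.706, 0.708, -0.0]
ft_force: [0.6, 0.6, 0.2]
grip_width: 1.002
finger_force: 0.0
```

Request:
jog_arm(
  plan=[
    [[-1, 1, 0, 0, 0, 0, 0], [-1, 1, 0, 0, 0, 0, 0], [-1, 1, 0, 0, 0, 0, 0], [-1, 1, 0, 0, 0, 0, 0], [-1, 1, 0, 0, 0, 0, 0], [-1, 1, 0, 0, 0, 0, 0], [-1, 1, 0, 0, 0, 0, 0], [-1, 1, 0, 0, 0, 0, 0], [-1, 1, 0, 0, 0, 0, 0], [-1, 1, 0, 0, 0, 0, 0], [-1, 1, 0, 0, 0, 0, 0], [-1, 1, 0, 0, 0, 0, 0]],
  ],
)

```text
time: 3.7
tcp_pos: [0.3953, 0.0955, 0.3333]
tcp_rot: [-0.0, 0.706, 0.708, -0.0]
ft_force: [1.0, -0.4, -0.1]
grip_width: 1.001
finger_force: 0.0
```

Request:
jog_arm(
  plan=[
    [[-1, 1, 0.2, 0, 0, 0, 0], [-1, 1, 0.2, 0, 0, 0, 0], [-1, 1, 0.2, 0, 0, 0, 0], [-1, 1, 0.2, 0, 0, 0, 0], [-1, 1, 0.2, 0, 0, 0, 0], [-1, 1, 0.2, 0, 0, 0, 0], [-1, 0.8, 0.1, 0, 0, 0, 0], [-1, 0.6, 0, 0, 0, 0, 0], [-1, 0, 0, 0, 0, 0, 0]],
  ],
)

```text
time: 4.6
tcp_pos: [0.4273, 0.2807, 0.3329]
tcp_rot: [-0.0, 0.706, 0.709, -0.001]
ft_force: [0.4, 0.2, 0.0]
grip_width: 0.998
finger_force: 0.0
```

Run:
```python
from workcell import get_state,camera
from h import *
c=camera("wrist");np.savez("w1.npz",**c);P=cloud(c);H=hsv(c);Z=P[...,2]
print(get_state()["tcp_pos"],c["R"],c["t"])
cv2.imwrite("pics/w1.png",c["img"][:,:,::-1])
t=(abs(Z-.128)<.006)&(P[...,0]>.3)
nl,L,st,ce=cv2.connectedComponentsWithStats(t.astype(np.uint8))
for i in range(1,nl):
    if st[i,4]>60:
        q=P[L==i][:,:2];r=cv2.minAreaRect((q*1000).astype(np.float32));print("top",st[i],q.mean(0),r,np.median(P[L==i][:,2]))
p=(abs(Z-.008)<.004)&(H[...,2]<60)
q=P[p];print("pad",len(q),q.min(0),q.max(0))
cs=max(cv2.findContours(p.astype(np.uint8),0,cv2.CHAIN_APPROX_NONE)[0],key=len)[:,0]
xy=P[cs[:,1],cs[:,0],:2];k=circ(xy,.055);print("padc",k,np.std(np.hypot(*(xy-k).T)))
```

```text
[0.42735047 0.27986887 0.33309597] [[ 9.99987936e-01  4.89775335e-03 -3.74524139e-04]
 [ 4.81376747e-03 -9.61950527e-01  2.73181278e-01]
 [ 9.77700828e-04 -2.73179786e-01 -9.61962499e-01]] [-0.42871976  0.19674914  0.60075151]
top [263 165  24  24 465] [0.41795423 0.28773303] ((417.95062255859375, 286.9556579589844), (29.725513458251953, 29.746126174926758), 79.26344299316406) 0.12761327535980996
pad 1697 [0.37061427 0.24148676 0.00518361] [0.47204678 0.34397842 0.01130313]
padc [0.42198156 0.29032795] 0.010718238914211248
```

View pics/w1.png

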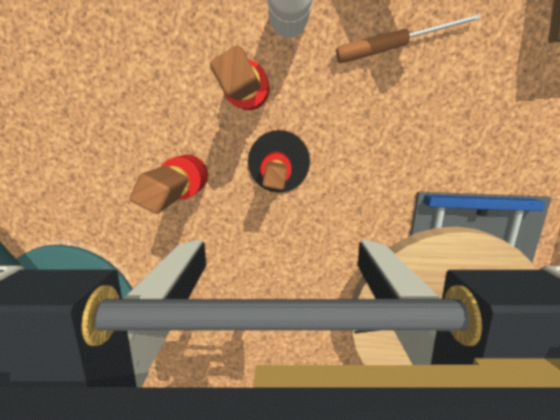

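The wrist view shows the roller on its pad at (277,165), with the look-alikes at (165,185) and (240,75). The handle top measures 29.7 mm square at (0.418,0.287), turned by -10.7°.

Request:
jog_arm(
  plan=[
    [[-1, 0.28, -0.37, 0, 0, 0, 0], [-1, 0, 0, 0.8, 0, 0, 0.68], [-1, 0, 0, 1, 0, 0, 0.68], [-1, 0, 0, 1, 0, 0, 0], [-1, 0, 0, 1, 0, 0, 0], [-1, 0, 0, 1, 0, 0, 0], [-1, 0, 0, 1, 0, 0, 0], [-1, 0, 0, 1, 0, 0, 0], [-1, 0, 0, 1, 0, 0, 0], [-1, 0, 0, 1, 0, 0, 0], [-1, 0, 0, 0.8, 0, 0, 0], [-1, 0, 0, 0, 0, 0, 0]],
  ],
)

```text
time: 5.85
tcp_pos: [0.4169, 0.2856, 0.0912]
tcp_rot: [-0.0, 0.77, 0.638, -0.002]
ft_force: [0.1, 0.7, -0.0]
grip_width: 0.999
finger_force: 0.0
```

Request:
jog_arm(
  plan=[
    [[0.3, 0, 0, 0, 0, 0, 0], [0.5, 0, 0, 0, 0, 0, 0], [0.7, 0, 0, 0, 0, 0, 0], [1, 0, 0, 0, 0, 0, 0], [1, 0, 0, 0, 0, 0, 0], [1, 0, 0, 0, 0, 0, 0]],
  ],
  grip_force=40,
)

```text
time: 6.45
tcp_pos: [0.4183, 0.2866, 0.0936]
tcp_rot: [0.0, 0.77, 0.638, 0.0]
ft_force: [0.3, -0.5, -0.2]
grip_width: 0.535
finger_force: 0.0
```

Request:
jog_arm(
  plan=[
    [[1, 0, 0, 0, 0, 0, 0], [1, 0, 0, 0, 0, 0, 0], [1, 0, 0, 0, 0, 0, 0], [1, 0, 0, 0, 0, 0, 0], [1, 0, 0, 0, 0, 0, 0], [1, 0, 0, 0, 0, 0, 0]],
  ],
)

```text
time: 7.05
tcp_pos: [0.4182, 0.2866, 0.0934]
tcp_rot: [-0.0, 0.77, 0.638, -0.0]
ft_force: [-0.5, -0.1, -0.4]
grip_width: 0.321
finger_force: 40.0
```

Gripped at 29.9 mm opening, which matches the handle. Next I lift to rim height, align to the jig axes and carry the roller in front of the rim, just left of the red line.

Request:
jog_arm(
  plan=[
    [[1, 0, 0, -0.56, 0, 0, 0], [1, 0, 0, -0.56, 0, 0, 0], [1, 0, 0, 0, 0, 0, -0.55], [1, 0, 0, 0, 0, 0, -0.54], [1, -0.6, 0.2, 0, 0, 0, 0], [1, -1, 0.35, 0, 0, 0, 0], [1, -1, 0.35, 0, 0, 0, 0], [1, -1, 0.35, 0, 0, 0, 0], [1, -1, 0.35, 0, 0, 0, 0], [1, -1, 0.35, 0, 0, 0, 0], [1, -1, 0.35, 0, 0, 0, 0], [1, -1, 0.35, 0, 0, 0, 0]],
  ],
)

```text
time: 8.25
tcp_pos: [0.4784, 0.0933, 0.1229]
tcp_rot: [0.0, 0.719, 0.695, 0.001]
ft_force: [0.2, 0.5, -3.4]
grip_width: 0.315
finger_force: 40.0
```

Request:
jog_arm(
  plan=[
    [[1, -1, 0.35, 0, 0, 0, 0], [1, -1, 0.35, 0, 0, 0, 0], [1, -0.4, 0.1, 0, 0, 0, 0], [1, 0, 0, 0, 0, 0, 0], [1, 0, 0, 0, 0, 0, 0]],
  ],
)

```text
time: 8.75
tcp_pos: [0.4958, 0.0342, 0.1219]
tcp_rot: [-0.0, 0.719, 0.695, 0.0]
ft_force: [0.4, 0.4, -2.2]
grip_width: 0.313
finger_force: 40.0
```

```bash
cat > ctl.py <<'E'
import json,sys,os
from h import *
from workcell import get_state,camera
PSI=-.0345;xj=np.array([np.cos(PSI),np.sin(PSI)]);yj=np.array([-xj[1],xj[0]])
C0=np.array([.7257,.0188]); YM=np.array([.7868,-.0305])@yj   # mid-rail line
R=.195
def seat(c,guess=None):
    """seat centre in world from scene view: contour of pixels at seat-top height, cut with plane z=.07"""
    P=cloud(c);Z=P[...,2]
    m=(Z>.0668)&(Z<.078)&(P[...,0]>.5)&(P[...,0]<1.05)&(abs(P[...,1])<.35)
    m=cv2.morphologyEx(m.astype(np.uint8),cv2.MORPH_OPEN,np.ones((3,3),np.uint8))
    cs,_=cv2.findContours(m,0,cv2.CHAIN_APPROX_NONE);e=max(cs,key=len)[:,0].astype(float)
    f=210/np.tan(np.radians(float(c["fovy"]))/2)
    r=np.c_[(e[:,0]-c["cx"])/f,(e[:,1]-c["cy"])/f,np.ones(len(e))]@c["R"]
    o=-c["R"].T@c["t"];xy=(o+r*((.07-o[2])/r[:,2])[:,None])[:,:2]
    g=xy.mean(0) if guess is None else guess
    s=least_squares(lambda p:np.hypot(*(xy-p[:2]).T)-p[2],[*g,.169],loss="cauchy",f_scale=.002).x
    return s, np.median(abs(np.hypot(*(xy-s[:2]).T)-s[2]))
def jig(p): p=np.asarray(p)[:2]; return np.array([p@xj,p@yj-YM])  # x_j absolute, y_j from mid-rail
E
python3 - <<'E'
from ctl import *
c=dict(np.load("scene.npz"));print("t0",seat(c),jig(seat(c)[0]))
for i in range(4):
    c=camera("scene");s,e=seat(c);print(s,e,jig(s))
c2=camera("side");
S=[get_state() for _ in range(3)]
print([s["tcp_pos"] for s in S],S[0]["tcp_rot"],[jig(s["tcp_pos"]) for s in S],S[0]["ft_force"],S[0]["time"])
cv2.imwrite("pics/p1.png",np.vstack([c["img"][150:300,150:430],c2["img"][130:280,200:480]])[:,:,::-1].repeat(2,0).repeat(2,1))
E
```

```text
t0 (array([0.72740508, 0.01872002, 0.16802143]), np.float64(0.0011114329269728274)) [0.72632652 0.04714201]
[0.72719976 0.01877247 0.16804066] 0.0010304365557815415 [0.72611951 0.04718735]
[0.72774651 0.01903395 0.16796217] 0.0011796389810287689 [0.72665691 0.04746753]
[0.72745772 0.01909249 0.16803856] 0.0009997353719817526 [0.72636628 0.04751608]
[0.72706775 0.01904882 0.1679607 ] 0.001152549725401908 [0.72597804 0.04745898]
[array([0.49568531, 0.03440402, 0.12155341]), array([0.49568531, 0.03440402, 0.12155341]), array([0.49568531, 0.03440402, 0.12155341])] [1.44858358e-05 7.18916379e-01 6.95096567e-01 5.02637106e-05] [array([0.49420364, 0.05482394]), array([0.49420364, 0.05482394]), array([0.49420364, 0.05482394])] [-0.43959752  0.59890279 -3.57142977] 9.0
```

View pics/p1.png

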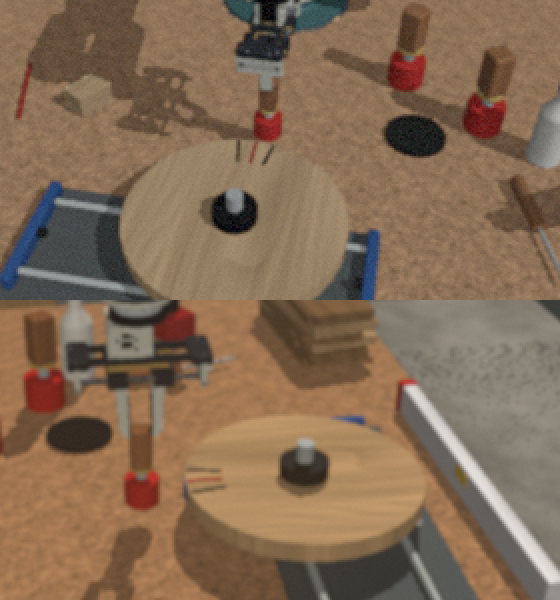

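The scene crop shows the roller at (268,122), just left of the red line at (254,152). The gap to the rim is about 37 mm, and the carriage is at +47 mm. Pressing makes the carriage unstable, like an inverted pendulum. I'll write an estimator and a short-horizon planner that prints the rows for me to send.

```bash
cat > run.py <<'E'
"""run.py n xrows srefs cw q : measure 3 frames, EKF update, plan n rows (jig y, jig x units)."""
from ctl import *
n=int(sys.argv[1]);xrows=json.loads(sys.argv[2]);sref=json.loads(sys.argv[3]);dry=len(sys.argv)>4
X0B=.7263
def step(z,r,x,X0,dr,dx,T):
    c,v,d,lm=z;M=7*np.exp(lm);N=max(1,round(T/.025));h=T/N;qp=None
    for i in range(N):
        a=(i+.5)/N;s=r+dr*a-c+d;w=np.sqrt(max(R*R-s*s,.01))
        q=x+dx*a+w-X0
        if q>0: F=max(0,150*q+10*(dx/T-s/w*(dr/T-v)))
        else: F=0
        v+=h*(-F*s/w-4*v)/M;c+=h*v
    return np.array([c,v,d,lm])
if os.path.exists("st.json"):
    S=json.load(open("st.json"));z=np.array(S["z"]);Pm=np.array(S["P"])
else:
    S=dict(t=9.0,r=.0548,x=.4942,X0=X0B,rows=[]);z=np.array([.0473,0,0,0.]);Pm=np.diag([.0003,.001,.002,.1])**2
r,x,X0=S["r"],S["x"],S["X0"]
def prop(z,Pm,*a):
    f=lambda y:step(y,*a);z1=f(z);J=np.array([(f(z+e)-z1)/1e-5 for e in np.eye(4)*1e-5]).T
    T=a[-1];return z1,J@Pm@J.T+np.diag([1e-9,1e-4*T,1e-7*T,1e-6*T])
for u,w in S["rows"]:
    z,Pm=prop(z,Pm,r,x,X0,u*.025,w*.025,.1);r+=u*.025;x+=w*.025
zp=z.copy();qm=[]
t=S["t"]+.1*len(S["rows"])
for i in range(3):
    g=get_state();dt=g["time"]-t
    if dt>.005: z,Pm=prop(z,Pm,r,x,X0,0,0,dt);t=g["time"]
    p,e=seat(camera("scene"));m=jig(p);qm.append(m[0]-X0B)
    K=Pm[:,0]/(Pm[0,0]+.0004**2);inn=m[1]-z[0];z=z+K*inn;Pm=Pm-np.outer(K,Pm[0])
    print(f"inn {inn*1e3:.1f}",end=" ")
g=get_state();dt=g["time"]-t;z,Pm=prop(z,Pm,r,x,X0,0,0,dt);t=g["time"]
s=r-z[0]+z[2];qpred=x+np.sqrt(R*R-s*s)-X0;qa=np.mean(qm)
if qa>.015: X0+=.4*(qpred-qa)
tj=jig(g["tcp_pos"])
print(f"t {t:.2f} c {z[0]*1e3:.1f} v {z[1]*1e3:.1f} s {s*1e3:.1f} d {z[2]*1e3:.1f} M {7*np.exp(z[3]):.2f} q {qa*1e3:.1f}/{qpred*1e3:.1f} tcp-cmd {np.round((tj-[x,r])*1e3,1)} z {g['tcp_pos'][2]:.3f} F {np.round(g['ft_force'],1)} fit {e*1e3:.1f}")
# plan
H=n+16;T=np.array([.1]*n+[.15]+[.1]*(H-n-1));free=[i for i in range(H) if i!=n]
xr=np.array((xrows+[0]*H)[:H])*.025;tt=np.cumsum(T)
ref=np.zeros(H);ws=np.full(H,1/.02)
for a,b,val in sref:
    k=(tt>a+.01)&(tt<b+.01);ref[k]=val/1e3;ws[k]=1/.003
def sim(u):
    y=z.copy();rr,xx=r,x;o=[]
    U=np.zeros(H);U[free]=u
    for i in range(H):
        y=step(y,rr,xx,X0,U[i],xr[i],T[i]);rr+=U[i];xx+=xr[i];o.append((y[0],y[1],rr-y[0]+y[2]))
    return np.array(o)
def cost(u):
    o=sim(u);wc=np.where(tt>1,1/.03,1/.05)
    return np.r_[(o[:,2]-ref)*ws,o[:,0]*wc,o[:,1]*.5/.05,u/.012,np.diff(u)/.012,o[-1]*[1/.004,1/.01,1/.004]]
u=least_squares(cost,np.zeros(H-1),bounds=(-.0249,.0249),max_nfev=15).x
u2=np.round(u/.025,2);o=sim(np.r_[u2[:n]*.025,u[n:]])
print("s",np.round(o[:,2]*1e3).astype(int),"\nc",np.round(o[:,0]*1e3).astype(int))
rows=[[float(a),float(b)] for a,b in zip(u2[:n],(xrows+[0]*n)[:n])]
print("ROWS",json.dumps([[1,a,b,0,0,0,0] for a,b in rows]))
json.dump(dict(t=t,r=r,x=x,X0=X0,rows=rows,z=z.tolist(),P=Pm.tolist()),open("st.json","w"))
E
time python3 run.py 10 '[0.4,0.4,0.4,0.15,0.15,0.15,0.2,0.3,0.4,0.5]' '[[0,0.5,4]]'
```

```text
inn 0.3 inn -0.0 inn 0.1 t 9.15 c 47.4 v 0.2 s 7.4 d 0.0 M 7.00 q -0.1/-37.2 tcp-cmd [ 0.1 -0.3] z 0.121 F [-1.2 -0.6 -2.9] fit 1.0
s [  4   4   4   4   4   8  11  15  16  15  18  15  12   8   5   3   0  -2
  -4  -6  -7  -9 -10 -10 -10  -8] 
c [47 47 47 48 48 48 47 47 47 45 42 40 37 33 30 26 23 20 17 14 12 10  9  8
  8  8]
ROWS [[1, -0.12, 0.4, 0, 0, 0, 0], [1, -0.02, 0.4, 0, 0, 0, 0], [1, 0.0, 0.4, 0, 0, 0, 0], [1, 0.0, 0.15, 0, 0, 0, 0], [1, 0.02, 0.15, 0, 0, 0, 0], [1, 0.13, 0.15, 0, 0, 0, 0], [1, 0.15, 0.2, 0, 0, 0, 0], [1, 0.12, 0.3, 0, 0, 0, 0], [1, 0.04, 0.4, 0, 0, 0, 0], [1, -0.08, 0.5, 0, 0, 0, 0]]
real	0m4.727s
user	0m1.990s
sys	0m0.309s
```

Request:
jog_arm(
  plan=[
    [[1, -0.12, 0.4, 0, 0, 0, 0], [1, -0.02, 0.4, 0, 0, 0, 0], [1, 0.0, 0.4, 0, 0, 0, 0], [1, 0.0, 0.15, 0, 0, 0, 0], [1, 0.02, 0.15, 0, 0, 0, 0], [1, 0.13, 0.15, 0, 0, 0, 0], [1, 0.15, 0.2, 0, 0, 0, 0], [1, 0.12, 0.3, 0, 0, 0, 0], [1, 0.04, 0.4, 0, 0, 0, 0], [1, -0.08, 0.5, 0, 0, 0, 0]],
  ],
)

```text
time: 10.15
tcp_pos: [0.5723, 0.0377, 0.1213]
tcp_rot: [-0.001, 0.719, 0.695, -0.0]
ft_force: [-8.2, 0.6, -1.5]
grip_width: 0.319
finger_force: 40.1
```

```bash
python3 run.py 6 '[]' '[]'
```

```text
inn 0.7 inn -0.1 inn -0.2 t 10.30 c 43.1 v -23.0 s 17.8 d 0.1 M 6.97 q 40.8/38.3 tcp-cmd [ 0.3 -0.5] z 0.121 F [-7.1  0.5 -1.8] fit 1.2
s [12  8  5  3  1  0  4  2  1  0  0 -1 -1 -1  0  0  1  1  2  4  6  8] 
c [41 38 34 31 28 25 21 18 16 13 11  9  6  5  3  1  0 -2 -3 -5 -6 -8]
ROWS [[1, -0.33, 0.0, 0, 0, 0, 0], [1, -0.28, 0.0, 0, 0, 0, 0], [1, -0.24, 0.0, 0, 0, 0, 0], [1, -0.21, 0.0, 0, 0, 0, 0], [1, -0.2, 0.0, 0, 0, 0, 0], [1, -0.19, 0.0, 0, 0, 0, 0]]
```

Request:
jog_arm(
  plan=[
    [[1, -0.33, 0, 0, 0, 0, 0], [1, -0.28, 0, 0, 0, 0, 0], [1, -0.24, 0, 0, 0, 0, 0], [1, -0.21, 0, 0, 0, 0, 0], [1, -0.2, 0, 0, 0, 0, 0], [1, -0.19, 0, 0, 0, 0, 0]],
  ],
)

```text
time: 10.9
tcp_pos: [0.5703, 0.0007, 0.1212]
tcp_rot: [-0.0, 0.719, 0.695, -0.001]
ft_force: [-5.6, 0.4, -4.1]
grip_width: 0.317
finger_force: 40.1
```

```bash
python3 run.py 7 '[]' '[]'
```

```text
inn 1.1 inn 0.2 inn -0.2 t 11.05 c 22.5 v -24.2 s 2.0 d -0.0 M 7.00 q 39.8/40.1 tcp-cmd [-0.5 -0.9] z 0.121 F [-6.3  1.  -3.2] fit 1.0
s [ 1  0 -1 -1 -2 -2 -2 -1 -1 -1 -2 -2 -2 -2 -2 -2 -2 -2 -3 -3 -3 -3 -4] 
c [20 18 16 14 12 10  9  7  6  5  4  4  3  2  2  2  2  2  2  2  2  3  3]
ROWS [[1, -0.14, 0.0, 0, 0, 0, 0], [1, -0.12, 0.0, 0, 0, 0, 0], [1, -0.11, 0.0, 0, 0, 0, 0], [1, -0.1, 0.0, 0, 0, 0, 0], [1, -0.09, 0.0, 0, 0, 0, 0], [1, -0.08, 0.0, 0, 0, 0, 0], [1, -0.08, 0.0, 0, 0, 0, 0]]
```

Request:
jog_arm(
  plan=[
    [[1, -0.14, 0, 0, 0, 0, 0], [1, -0.12, 0, 0, 0, 0, 0], [1, -0.11, 0, 0, 0, 0, 0], [1, -0.1, 0, 0, 0, 0, 0], [1, -0.09, 0, 0, 0, 0, 0], [1, -0.08, 0, 0, 0, 0, 0], [1, -0.08, 0, 0, 0, 0, 0]],
  ],
)

```text
time: 11.75
tcp_pos: [0.5697, -0.0171, 0.1212]
tcp_rot: [-0.001, 0.719, 0.695, -0.001]
ft_force: [-6.3, -1.1, -2.6]
grip_width: 0.315
finger_force: 40.1
```

```bash
python3 run.py 8 '[]' '[]'
```

```text
inn -3.9 inn 0.3 inn 0.6 t 11.90 c 2.4 v -19.1 s 4.3 d 0.2 M 7.04 q 39.4/39.9 tcp-cmd [-0.5 -0.7] z 0.121 F [-6.1  0.3 -4. ] fit 1.0
s [-1 -4 -5 -5 -5 -5 -4 -3 -3 -3 -2 -1 -1  0  1  1  2  2  3  3  4  5  5  6] 
c [ 1 -1 -3 -4 -5 -5 -6 -6 -6 -6 -6 -5 -5 -5 -4 -4 -4 -4 -4 -4 -4 -4 -5 -6]
ROWS [[1, -0.27, 0.0, 0, 0, 0, 0], [1, -0.19, 0.0, 0, 0, 0, 0], [1, -0.12, 0.0, 0, 0, 0, 0], [1, -0.06, 0.0, 0, 0, 0, 0], [1, -0.03, 0.0, 0, 0, 0, 0], [1, -0.01, 0.0, 0, 0, 0, 0], [1, 0.01, 0.0, 0, 0, 0, 0], [1, 0.02, 0.0, 0, 0, 0, 0]]
```

Request:
jog_arm(
  plan=[
    [[1, -0.27, 0, 0, 0, 0, 0], [1, -0.19, 0, 0, 0, 0, 0], [1, -0.12, 0, 0, 0, 0, 0], [1, -0.06, 0, 0, 0, 0, 0], [1, -0.03, 0, 0, 0, 0, 0], [1, -0.01, 0, 0, 0, 0, 0], [1, 0.01, 0, 0, 0, 0, 0], [1, 0.02, 0, 0, 0, 0, 0]],
  ],
)

```text
time: 12.7
tcp_pos: [0.5691, -0.0334, 0.1212]
tcp_rot: [-0.0, 0.719, 0.695, -0.001]
ft_force: [-5.6, 0.4, -3.7]
grip_width: 0.315
finger_force: 40.1
```

```bash
python3 run.py 7 '[]' '[]'
```

```text
inn -0.7 inn 0.3 inn 0.2 t 12.85 c -6.5 v 1.2 s -3.0 d 0.1 M 7.03 q 39.8/39.8 tcp-cmd [-0.5 -0.6] z 0.121 F [-6.1  0.3 -3.2] fit 1.1
s [-2 -2 -2 -1 -1 -1  0 -1 -1  0  0  0  0  0  0  0  0  0 -1 -1 -1 -2 -2] 
c [-6 -6 -6 -5 -5 -4 -4 -3 -3 -3 -2 -2 -1 -1 -1  0  0  0  1  1  2  2  2]
ROWS [[1, 0.03, 0.0, 0, 0, 0, 0], [1, 0.03, 0.0, 0, 0, 0, 0], [1, 0.03, 0.0, 0, 0, 0, 0], [1, 0.03, 0.0, 0, 0, 0, 0], [1, 0.03, 0.0, 0, 0, 0, 0], [1, 0.03, 0.0, 0, 0, 0, 0], [1, 0.03, 0.0, 0, 0, 0, 0]]
```

Request:
jog_arm(
  plan=[
    [[1, 0.03, 0, 0, 0, 0, 0], [1, 0.03, 0, 0, 0, 0, 0], [1, 0.03, 0, 0, 0, 0, 0], [1, 0.03, 0, 0, 0, 0, 0], [1, 0.03, 0, 0, 0, 0, 0], [1, 0.03, 0, 0, 0, 0, 0], [1, 0.03, 0, 0, 0, 0, 0]],
  ],
)

```text
time: 13.55
tcp_pos: [0.5693, -0.028, 0.1212]
tcp_rot: [-0.0, 0.719, 0.695, -0.001]
ft_force: [-6.9, 0.4, -3.7]
grip_width: 0.314
finger_force: 40.1
```

```bash
python3 run.py 7 '[]' '[]'
```

```text
inn 2.2 inn -0.5 inn 0.1 t 13.70 c -0.8 v 8.9 s -3.6 d 0.0 M 7.00 q 39.7/39.7 tcp-cmd [-0.5 -0.6] z 0.121 F [-5.5  0.4 -3.4] fit 1.3
s [0 2 3 3 3 3 3 3 3 2 2 2 2 2 2 2 3 3 4 4 5 7 8] 
c [ 0  1  2  2  3  3  3  3  3  2  2  2  1  1  0 -1 -1 -2 -3 -4 -5 -7 -8]
ROWS [[1, 0.17, 0.0, 0, 0, 0, 0], [1, 0.12, 0.0, 0, 0, 0, 0], [1, 0.07, 0.0, 0, 0, 0, 0], [1, 0.04, 0.0, 0, 0, 0, 0], [1, 0.02, 0.0, 0, 0, 0, 0], [1, 0.0, 0.0, 0, 0, 0, 0], [1, -0.01, 0.0, 0, 0, 0, 0]]
```

Request:
jog_arm(
  plan=[
    [[1, 0.17, 0, 0, 0, 0, 0], [1, 0.12, 0, 0, 0, 0, 0], [1, 0.07, 0, 0, 0, 0, 0], [1, 0.04, 0, 0, 0, 0, 0], [1, 0.02, 0, 0, 0, 0, 0], [1, 0, 0, 0, 0, 0, 0], [1, -0.01, 0, 0, 0, 0, 0]],
  ],
)

```text
time: 14.4
tcp_pos: [0.5696, -0.0177, 0.1212]
tcp_rot: [-0.001, 0.719, 0.695, -0.001]
ft_force: [-5.8, -0.2, -4.0]
grip_width: 0.312
finger_force: 40.1
```

```bash
python3 run.py 9 '[0.03,0.04,0.04]' '[[0.4,0.7,42],[1.3,1.6,-42]]'
```

```text
inn 0.2 inn -0.1 inn -0.1 t 14.55 c 3.0 v -1.7 s 2.8 d 0.0 M 7.00 q 39.7/39.7 tcp-cmd [-0.5 -0.6] z 0.121 F [-5.   0.7 -4.2] fit 1.1
s [ -8 -11  -3  15  37  42  38  17  -3   4 -11 -26 -40 -43 -40 -24 -10  -1
   4   7   8   8   6   3  -1] 
c [  3   3   4   4   4   2  -1  -5 -10 -17 -22 -25 -27 -28 -26 -23 -19 -15
 -12  -8  -5  -3  -1   0   2]
ROWS [[1, -0.45, 0.03, 0, 0, 0, 0], [1, -0.1, 0.04, 0, 0, 0, 0], [1, 0.33, 0.04, 0, 0, 0, 0], [1, 0.74, 0.0, 0, 0, 0, 0], [1, 0.91, 0.0, 0, 0, 0, 0], [1, 0.1, 0.0, 0, 0, 0, 0], [1, -0.29, 0.0, 0, 0, 0, 0], [1, -1.0, 0.0, 0, 0, 0, 0], [1, -1.0, 0.0, 0, 0, 0, 0]]
```

Request:
jog_arm(
  plan=[
    [[1, -0.45, 0.03, 0, 0, 0, 0], [1, -0.1, 0.04, 0, 0, 0, 0], [1, 0.33, 0.04, 0, 0, 0, 0], [1, 0.74, 0, 0, 0, 0, 0], [1, 0.91, 0, 0, 0, 0, 0], [1, 0.1, 0, 0, 0, 0, 0], [1, -0.29, 0, 0, 0, 0, 0], [1, -1, 0, 0, 0, 0, 0], [1, -1, 0, 0, 0, 0, 0]],
  ],
)

```text
time: 15.45
tcp_pos: [0.5716, -0.037, 0.1209]
tcp_rot: [-0.001, 0.719, 0.695, -0.001]
ft_force: [-4.9, 0.1, -6.7]
grip_width: 0.319
finger_force: 40.1
```

```bash
python3 run.py 9 '[]' '[[0.3,0.6,-42]]'
```

```text
inn 1.2 inn -0.4 inn -0.4 t 15.60 c -16.5 v -45.3 s 3.4 d 0.1 M 6.90 q 40.9/42.5 tcp-cmd [-0.7 -1.8] z 0.121 F [-6.3  0.4 -5.4] fit 1.2
s [ -3 -12 -25 -40 -43 -39 -22  -6   4  -1   3   5   5   4   3   2   1  -1
  -2  -4  -6  -9 -11 -14 -17] 
c [-21 -25 -28 -30 -30 -28 -25 -21 -17 -12  -8  -6  -3  -1   1   2   4   5
   6   7   9  10  12  15  17]
ROWS [[1, -0.43, 0.0, 0, 0, 0, 0], [1, -0.51, 0.0, 0, 0, 0, 0], [1, -0.64, 0.0, 0, 0, 0, 0], [1, -0.67, 0.0, 0, 0, 0, 0], [1, -0.11, 0.0, 0, 0, 0, 0], [1, 0.19, 0.0, 0, 0, 0, 0], [1, 0.82, 0.0, 0, 0, 0, 0], [1, 0.78, 0.0, 0, 0, 0, 0], [1, 0.57, 0.0, 0, 0, 0, 0]]
```

Request:
jog_arm(
  plan=[
    [[1, -0.43, 0, 0, 0, 0, 0], [1, -0.51, 0, 0, 0, 0, 0], [1, -0.64, 0, 0, 0, 0, 0], [1, -0.67, 0, 0, 0, 0, 0], [1, -0.11, 0, 0, 0, 0, 0], [1, 0.19, 0, 0, 0, 0, 0], [1, 0.82, 0, 0, 0, 0, 0], [1, 0.78, 0, 0, 0, 0, 0], [1, 0.57, 0, 0, 0, 0, 0]],
  ],
)

```text
time: 16.5
tcp_pos: [0.5715, -0.036, 0.1209]
tcp_rot: [-0.001, 0.719, 0.695, -0.001]
ft_force: [-5.9, 0.4, -7.0]
grip_width: 0.317
finger_force: 40.2
```

```bash
python3 run.py 6 '[]' '[]'
```

```text
inn -9.8 inn 0.2 inn 0.4 t 16.65 c -24.4 v 10.4 s 11.6 d 0.4 M 7.04 q 39.6/41.5 tcp-cmd [-0.7  0.3] z 0.121 F [-7.1  0.2 -5.7] fit 1.0
s [ 3 -2 -5 -6 -5 -4 -6 -4 -3 -2 -1  0  1  2  2  3  3  4  4  4  4  3] 
c [-24 -23 -22 -22 -21 -19 -17 -16 -14 -13 -11 -10  -8  -7  -6  -5  -4  -4
  -3  -3  -3  -3]
ROWS [[1, -0.32, 0.0, 0, 0, 0, 0], [1, -0.19, 0.0, 0, 0, 0, 0], [1, -0.07, 0.0, 0, 0, 0, 0], [1, 0.01, 0.0, 0, 0, 0, 0], [1, 0.06, 0.0, 0, 0, 0, 0], [1, 0.1, 0.0, 0, 0, 0, 0]]
```

Request:
jog_arm(
  plan=[
    [[1, -0.32, 0, 0, 0, 0, 0], [1, -0.19, 0, 0, 0, 0, 0], [1, -0.07, 0, 0, 0, 0, 0], [1, 0.01, 0, 0, 0, 0, 0], [1, 0.06, 0, 0, 0, 0, 0], [1, 0.1, 0, 0, 0, 0, 0]],
  ],
)

```text
time: 17.25
tcp_pos: [0.5712, -0.0472, 0.1209]
tcp_rot: [-0.001, 0.719, 0.695, -0.001]
ft_force: [-5.2, 0.3, -5.1]
grip_width: 0.318
finger_force: 40.2
```

```bash
python3 run.py 7 '[]' '[]'
```

```text
inn -0.7 inn 0.4 inn 0.4 t 17.40 c -17.6 v 15.2 s -5.5 d 0.3 M 7.03 q 40.0/41.0 tcp-cmd [-0.7 -0.5] z 0.121 F [-6.4  0.1 -5.4] fit 1.0
s [-3 -1  0  0  1  2  2  1  1  2  2  2  2  3  3  3  4  4  5  5  6  7  8] 
c [-16 -14 -13 -11 -10  -9  -8  -6  -5  -5  -4  -4  -3  -3  -3  -3  -3  -3
  -4  -5  -5  -7  -8]
ROWS [[1, 0.16, 0.0, 0, 0, 0, 0], [1, 0.13, 0.0, 0, 0, 0, 0], [1, 0.11, 0.0, 0, 0, 0, 0], [1, 0.09, 0.0, 0, 0, 0, 0], [1, 0.08, 0.0, 0, 0, 0, 0], [1, 0.07, 0.0, 0, 0, 0, 0], [1, 0.06, 0.0, 0, 0, 0, 0]]
```

Request:
jog_arm(
  plan=[
    [[1, 0.16, 0, 0, 0, 0, 0], [1, 0.13, 0, 0, 0, 0, 0], [1, 0.11, 0, 0, 0, 0, 0], [1, 0.09, 0, 0, 0, 0, 0], [1, 0.08, 0, 0, 0, 0, 0], [1, 0.07, 0, 0, 0, 0, 0], [1, 0.06, 0, 0, 0, 0, 0]],
  ],
)

```text
time: 18.1
tcp_pos: [0.5718, -0.0295, 0.1209]
tcp_rot: [-0.001, 0.719, 0.695, -0.001]
ft_force: [-6.3, 0.2, -5.4]
grip_width: 0.317
finger_force: 40.2
```

```bash
python3 run.py 7 '[]' '[]'
```

```text
inn 2.5 inn -0.0 inn -0.2 t 18.25 c -3.0 v 14.7 s -2.7 d 0.2 M 7.02 q 40.3/40.7 tcp-cmd [-0.7 -0.5] z 0.121 F [-5.4  0.5 -6.4] fit 1.3
s [1 3 4 4 4 4 3 3 3 2 2 2 1 1 1 1 1 1 1 2 2 3 4] 
c [-2  0  1  2  3  3  3  3  3  3  3  2  2  2  1  1  0  0 -1 -2 -2 -3 -4]
ROWS [[1, 0.19, 0.0, 0, 0, 0, 0], [1, 0.14, 0.0, 0, 0, 0, 0], [1, 0.09, 0.0, 0, 0, 0, 0], [1, 0.05, 0.0, 0, 0, 0, 0], [1, 0.02, 0.0, 0, 0, 0, 0], [1, 0.01, 0.0, 0, 0, 0, 0], [1, -0.01, 0.0, 0, 0, 0, 0]]
```

Request:
jog_arm(
  plan=[
    [[1, 0.19, 0, 0, 0, 0, 0], [1, 0.14, 0, 0, 0, 0, 0], [1, 0.09, 0, 0, 0, 0, 0], [1, 0.05, 0, 0, 0, 0, 0], [1, 0.02, 0, 0, 0, 0, 0], [1, 0.01, 0, 0, 0, 0, 0], [1, -0.01, 0, 0, 0, 0, 0]],
  ],
)

```text
time: 18.95
tcp_pos: [0.5723, -0.0173, 0.1209]
tcp_rot: [-0.001, 0.719, 0.695, -0.001]
ft_force: [-5.7, 1.2, -6.1]
grip_width: 0.317
finger_force: 40.2
```

```bash
python3 run.py 7 '[]' '[]'
```

```text
inn 2.7 inn -0.0 inn -0.2 t 19.10 c 7.0 v 6.6 s -0.5 d 0.1 M 7.04 q 40.3/40.5 tcp-cmd [-0.7 -0.6] z 0.121 F [-6.3 -0.2 -5.1] fit 1.1
s [2 4 4 4 4 3 3 3 3 2 2 1 1 1 1 1 1 1 1 1 2 3 4] 
c [ 8  8  8  8  8  8  8  7  6  6  5  4  4  3  2  1  1  0 -1 -2 -2 -3 -4]
ROWS [[1, 0.13, 0.0, 0, 0, 0, 0], [1, 0.08, 0.0, 0, 0, 0, 0], [1, 0.04, 0.0, 0, 0, 0, 0], [1, 0.0, 0.0, 0, 0, 0, 0], [1, -0.02, 0.0, 0, 0, 0, 0], [1, -0.03, 0.0, 0, 0, 0, 0], [1, -0.04, 0.0, 0, 0, 0, 0]]
```

Request:
jog_arm(
  plan=[
    [[1, 0.13, 0, 0, 0, 0, 0], [1, 0.08, 0, 0, 0, 0, 0], [1, 0.04, 0, 0, 0, 0, 0], [1, 0, 0, 0, 0, 0, 0], [1, -0.02, 0, 0, 0, 0, 0], [1, -0.03, 0, 0, 0, 0, 0], [1, -0.04, 0, 0, 0, 0, 0]],
  ],
)

```text
time: 19.8
tcp_pos: [0.5724, -0.0133, 0.1209]
tcp_rot: [-0.001, 0.719, 0.695, -0.001]
ft_force: [-5.9, 0.5, -6.2]
grip_width: 0.316
finger_force: 40.2
```

```bash
python3 run.py 7 '[]' '[]'
```

```text
inn 0.6 inn -0.1 inn 0.1 t 19.95 c 7.9 v -3.5 s 2.5 d 0.1 M 7.05 q 40.4/40.4 tcp-cmd [-0.7 -0.6] z 0.121 F [-5.9 -0.2 -5.5] fit 1.2
s [2 2 1 1 1 1 0 1 1 1 1 1 1 1 1 2 2 2 3 4 5 6 7] 
c [ 8  7  7  6  6  5  4  4  3  3  2  2  1  0  0 -1 -1 -2 -3 -4 -5 -6 -7]
ROWS [[1, -0.04, 0.0, 0, 0, 0, 0], [1, -0.03, 0.0, 0, 0, 0, 0], [1, -0.03, 0.0, 0, 0, 0, 0], [1, -0.03, 0.0, 0, 0, 0, 0], [1, -0.03, 0.0, 0, 0, 0, 0], [1, -0.03, 0.0, 0, 0, 0, 0], [1, -0.03, 0.0, 0, 0, 0, 0]]
```

Request:
jog_arm(
  plan=[
    [[1, -0.04, 0, 0, 0, 0, 0], [1, -0.03, 0, 0, 0, 0, 0], [1, -0.03, 0, 0, 0, 0, 0], [1, -0.03, 0, 0, 0, 0, 0], [1, -0.03, 0, 0, 0, 0, 0], [1, -0.03, 0, 0, 0, 0, 0], [1, -0.03, 0, 0, 0, 0, 0]],
  ],
)

```text
time: 20.65
tcp_pos: [0.5722, -0.0189, 0.1209]
tcp_rot: [-0.001, 0.719, 0.695, -0.001]
ft_force: [-5.8, 0.4, -5.7]
grip_width: 0.317
finger_force: 40.2
```

```bash
python3 run.py 10 '[0,-0.2,-0.3,-0.3,-0.3,-0.3,-0.3,-0.4,-0.5,-0.5]' '[]'
```

```text
inn -1.1 inn -0.0 inn -0.2 t 20.80 c 2.1 v -9.1 s 2.9 d 0.2 M 7.04 q 40.1/40.4 tcp-cmd [-0.7 -0.6] z 0.121 F [-5.8  0.2 -4.7] fit 1.1
s [-4 -7 -8 -7 -5 -3 -2 -1  0  0  0  0  0  0  0  0  0  0  0  0  0  0  0  0
  0  0] 
c [ 1  1  0  0  0  0  0 -1 -1 -1 -1 -1 -1 -1 -1 -1 -1 -1 -1 -1 -1 -1 -1 -1
 -1 -1]
ROWS [[1, -0.3, 0.0, 0, 0, 0, 0], [1, -0.16, -0.2, 0, 0, 0, 0], [1, -0.04, -0.3, 0, 0, 0, 0], [1, 0.03, -0.3, 0, 0, 0, 0], [1, 0.06, -0.3, 0, 0, 0, 0], [1, 0.07, -0.3, 0, 0, 0, 0], [1, 0.05, -0.3, 0, 0, 0, 0], [1, 0.03, -0.4, 0, 0, 0, 0], [1, 0.02, -0.5, 0, 0, 0, 0], [1, 0.01, -0.5, 0, 0, 0, 0]]
```

Request:
jog_arm(
  plan=[
    [[1, -0.3, 0, 0, 0, 0, 0], [1, -0.16, -0.2, 0, 0, 0, 0], [1, -0.04, -0.3, 0, 0, 0, 0], [1, 0.03, -0.3, 0, 0, 0, 0], [1, 0.06, -0.3, 0, 0, 0, 0], [1, 0.07, -0.3, 0, 0, 0, 0], [1, 0.05, -0.3, 0, 0, 0, 0], [1, 0.03, -0.4, 0, 0, 0, 0], [1, 0.02, -0.5, 0, 0, 0, 0], [1, 0.01, -0.5, 0, 0, 0, 0]],
  ],
)

```text
time: 21.8
tcp_pos: [0.4944, -0.0219, 0.1215]
tcp_rot: [0.0, 0.719, 0.695, 0.0]
ft_force: [-0.0, 0.2, -3.0]
grip_width: 0.318
finger_force: 39.9
```

Request:
jog_arm(
  plan=[
    [[1, 0.7, -0.4, 0, 0, 0, 0], [1, 1, -0.3, 0, 0, 0, 0], [1, 1, -0.3, 0, 0, 0, 0], [1, 1, -0.3, 0, 0, 0, 0], [1, 1, -0.3, 0, 0, 0, 0], [1, 1, -0.3, 0, 0, 0, 0], [1, 1, -0.3, 0, 0, 0, 0], [1, 1, -0.3, 0, 0, 0, 0], [1, 1, -0.3, 0, 0, 0, 0], [1, 1, -0.3, 0, 0, 0, 0], [1, 1, -0.3, 0, 0, 0, 0], [1, 1, 0, 0, 0, 0, 0]],
  ],
)

```text
time: 23.0
tcp_pos: [0.4193, 0.274, 0.1217]
tcp_rot: [0.0, 0.719, 0.695, 0.0]
ft_force: [-0.0, -0.2, -3.6]
grip_width: 0.316
finger_force: 39.9
```

Request:
jog_arm(
  plan=[
    [[1, 0.6, 0, 0, 0, 0, 0], [1, 0.06, 0, 0, 0, 0, 0], [1, 0, 0, 0, 0, 0, 0], [1, 0, 0, 0, 0, 0, 0]],
  ],
)

```text
time: 23.4
tcp_pos: [0.4212, 0.2888, 0.1214]
tcp_rot: [0.0, 0.719, 0.695, -0.0]
ft_force: [0.8, 0.5, -4.0]
grip_width: 0.319
finger_force: 39.9
```

Request:
jog_arm(
  plan=[
    [[1, 0, 0, 0.4, 0, 0, 0], [1, 0, 0, 0.3, 0, 0, 0], [1, 0, 0, 0.2, 0, 0, 0], [1, 0, 0, 0.1, 0, 0, 0], [1, 0, 0, 0.06, 0, 0, 0], [1, 0, 0, 0.04, 0, 0, 0], [1, 0, 0, 0, 0, 0, 0]],
  ],
)

```text
time: 24.1
tcp_pos: [0.4212, 0.2898, 0.0942]
tcp_rot: [0.0, 0.719, 0.695, 0.0]
ft_force: [-0.4, -0.5, -2.4]
grip_width: 0.316
finger_force: 39.9
```

Run:
```python
from ctl import *
c=camera("side");d=camera("scene");p,e=seat(d);print("seat",(jig(p)-[.7263,0])*1e3)
g=get_state();print(g["tcp_pos"],g["ft_force"])
cv2.imwrite("pics/p2.png",np.vstack([cv2.resize(c["img"][140:230,180:320],None,fx=4,fy=4)[:300],cv2.resize(d["img"][150:240,290:430],None,fx=4,fy=4)[:300]])[:,:,::-1])
```

```text
seat [0.03523568 3.19953359]
[0.421215   0.28979996 0.09412595] [ 0.50765504  0.04414331 -4.29178248]
```

View pics/p2.png

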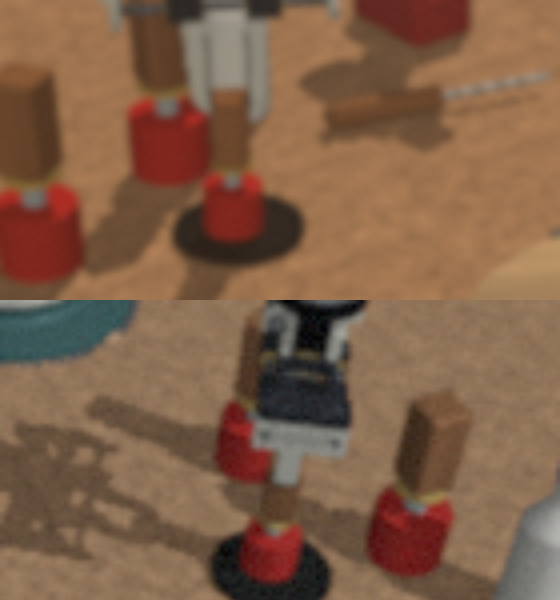

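Both views show the roller upright over the middle of the pad. The seat is forward and the carriage is at about +3 mm. I'll lower the last bit and release.

Request:
jog_arm(
  plan=[
    [[1, 0, 0, 0.03, 0, 0, 0], [1, 0, 0, 0, 0, 0, 0], [0.2, 0, 0, 0, 0, 0, 0], [0, 0, 0, 0, 0, 0, 0], [-0.3, 0, 0, 0, 0, 0, 0], [-0.6, 0, 0, 0, 0, 0, 0], [-1, 0, 0, 0, 0, 0, 0], [-1, 0, 0, 0, 0, 0, 0], [-1, 0, 0, 0, 0, 0, 0], [-1, 0, 0, 0, 0, 0, 0], [-1, 0, 0, 0, 0, 0, 0], [-1, 0, 0, 0, 0, 0, 0]],
  ],
)

```text
time: 25.4
tcp_pos: [0.4212, 0.2897, 0.0932]
tcp_rot: [-0.0, 0.719, 0.695, 0.0]
ft_force: [-0.8, 0.0, 0.2]
grip_width: 0.999
finger_force: 0.0
```

Request:
jog_arm(
  plan=[
    [[-1, 0, 0, -0.2, 0, 0, 0], [-1, 0, 0, -0.4, 0, 0, 0], [-1, 0, 0, -0.8, 0, 0, 0], [-1, 0, 0, -1, 0, 0, 0], [-1, 0, 0, -1, 0, 0, 0], [-1, 0, 0, -1, 0, 0, 0], [-1, 0, 0, -1, 0, 0, 0], [-1, 0, 0, -1, 0, 0, 0], [-1, 0, 0, -1, 0, 0, 0], [-1, 0, 0, -1, 0, 0, 0], [-1, 0, 0, 0, 0, 0, 0], [-1, 0, 0, 0, 0, 0, 0]],
  ],
)

```text
time: 26.6
tcp_pos: [0.4212, 0.2897, 0.3038]
tcp_rot: [0.0, 0.719, 0.695, 0.001]
ft_force: [0.4, -0.5, 0.3]
grip_width: 1.002
finger_force: 0.0
```

Run:
```python
from ctl import *
for i in range(3):
    p,e=seat(camera("scene"));print("seat",(jig(p)-[.7263,0])*1e3)
c=camera("wrist");P=cloud(c);Z=P[...,2];H=hsv(c)
t=(abs(Z-.128)<.006)&(P[...,0]>.3)
nl,L,st,ce=cv2.connectedComponentsWithStats(t.astype(np.uint8))
for i in range(1,nl):
    if st[i,4]>60:
        q=P[L==i];r=cv2.minAreaRect((q[:,:2]*1000).astype(np.float32));print("top",q.mean(0),r)
p=(abs(Z-.008)<.004)&(H[...,2]<60);q=P[p];print("pad",q.min(0),q.max(0));g=get_state();print(g["time"],g["tcp_pos"])
```

```text
seat [0.16259742 4.01757132]
seat [-0.03748352  3.92027634]
seat [-0.10290061  3.62315832]
top [0.41815465 0.29070053 0.12731535] ((418.1130065917969, 289.7369384765625), (30.483997344970703, 29.954816818237305), 78.02175903320312)
pad [0.37089549 0.24148141 0.00510135] [0.47325035 0.34439954 0.0111205 ]
26.8 [0.42089919 0.28959593 0.30231612]
```

```bash
python3 -c "
from workcell import close_job
print(close_job())"
```

```text
the job is handed in; nothing more can be done
None
```

I handed the job in at about 27 s; the hand-in call returned no verdict. Both 3 s holds, the rolls past the left and right lines (from model estimates, not seen directly) and the lift-off went as planned; the roller is released upright on its pad, with the seat forward and the carriage about 4 mm from mid-rail.

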